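# Fill the amber jar from the lever-gate bead dispenser

## Task

Push the empty amber jar across the table, without gripping or lifting it, until it sits home in the V-shaped notch of the bead dispenser, under the chute. Then press the red finger pad down so that the rocking lever lifts the gate, keep it pressed until all five beads have rolled into the jar, and let go so that the gate drops shut. The jar stays standing in the notch, and the bowl, hairband and perfume bottle stay where they are.

Things in the scene. Friction and masses are not known exactly. Their poses are not given: they have to be found in the camera images.
- dispenser: Bead dispenser, fixed. Wooden base 16 mm thick; a chute with clear walls slopes down at 12 degrees along its own -x axis above it. Origin on the table below the chute's middle line, z up. All of it lies from 145 mm to -x to 171 mm to +x of the origin, within 80 mm either side and, but for the lever's red pad, below 185 mm. The bowl and hairband are on its -y side, the bottle on its +y side.
- jar_seat (a point): Where the middle of the jar's underside is when the jar is home in the V notch, below the chute's lip: on the table, 125 mm to the dispenser's -x of its origin; axes as the dispenser's. The notch opens to -x: two wooden horns 16 mm high, spreading at 45 degrees either side of the axis to 78 mm from it. The jar comes in along the dispenser's +x.
- jar: Empty amber glass jar, open, straight-sided, 90 mm outside diameter, 80 mm tall, wall 4 mm, floor 6 mm thick, about 0.33 kg. It stands on the table in front of the notch. Origin: centre of its underside, z up out of the mouth.
- pad_top (a point): Centre of the top of the round red finger pad (38 mm wide, 7 mm thick) on the lever end away from the lip; moves with the lever. At rest 60 mm to the dispenser's +x of its origin and 205 mm above the table. Pressed to the stop it is 27 mm lower and 8 mm further to +x. Its spring pushes back with about 2 N at rest, 4 N at the stop.
- rocker (a joint): Angle of the brass rocking lever: 0 with the gate shut, growing to 0.38 rad (the stop) as the red pad is pressed down and the gate lifts. From about 0.25 rad the gate is clear of the beads. A spring shuts it when it is let go. The pivot is 65 mm from the gate and 65 mm from the pad, measured level.
- lip (a point): Middle of the chute's open lower end, where the beads drop off: on the chute floor, 98 mm above the table, 100 mm to the dispenser's -x of its origin. The chute is 30 mm wide over its walls, which are 27 mm high.
- gate_foot (a point): Middle of the lower edge of the gate, a brass plate 20 mm wide and 3 mm thick at the lever's other end, which stands across the chute 30 mm behind the lip and holds back the beads; it rises and swings towards the lip as the lever is pressed.
- bead1: Blue glass bead, a 20 mm ball of about 10 g, lying in the chute against the gate. Origin: its centre. Once the gate is clear the beads roll out by themselves, all within about a second or two.
- bead2: Red glass bead, a 20 mm ball of about 10 g, number 2 in the row behind the gate. Origin: its centre. Once the gate is clear the beads roll out by themselves, all within about a second or two.
- bead3: Green glass bead, a 20 mm ball of about 10 g, number 3 in the row behind the gate. Origin: its centre. Once the gate is clear the beads roll out by themselves, all within about a second or two.
- bead4: Purple glass bead, a 20 mm ball of about 10 g, number 4 in the row behind the gate. Origin: its centre. Once the gate is clear the beads roll out by themselves, all within about a second or two.
- bead5: Turquoise glass bead, a 20 mm ball of about 10 g, number 5 in the row behind the gate. Origin: its centre. Once the gate is clear the beads roll out by themselves, all within about a second or two.
- bowl: White ceramic bowl full of glass beads, 116 mm across, 45 mm tall, loose, beyond the jar's place on the dispenser's -y side; leave it alone. Origin: centre of its underside.
- hairband: Yellow plastic hairband lying flat, a horseshoe about 130 x 145 mm, 10 mm thick, loose, on the dispenser's -y side; leave it alone. Origin: centre of the horseshoe, on the table.
- attar: Small green glass perfume bottle with brass cap, 38 mm diameter, 85 mm tall, loose, on the dispenser's +y side; leave it alone. Origin: centre of its underside.
Not all that is in view belongs to the job. There is more than one size of the jar; the one meant has the size given above.

How it is judged:
By the outcome, as a careful person would: the job done as asked, in the order asked, and still so for the second after the job is handed in, with the robot touching nothing.
It also fails if it takes over 48 s, if anything falls off the work surface, if the arm or the gripper's body presses on something with over 40 N, if the wrist force passes 120 N, or if a joint passes its speed limit or range.

## Robot

A 7-joint arm with a two-finger parallel gripper is mounted at the origin on the work surface. World frame = base frame: x ahead of the robot, y to its left, z up, the work surface at z = 0. Lengths are in m, angles in rad, forces in N, time in s.
With the tool pointing down it reaches from about 0.425 to 0.875 m from the base axis. Payload 4.7 kg.
Tool frame: the origin (TCP) lies on the centre line of the jaws, within the pads' length; the fingertips stand ahead of it and the grasp point (between the pads) lies 2 mm behind it (nose_length is the z of the fingertips in the tool frame, in m); z points along the fingers, y is the line along which they close (so a half turn about z gives the same grasp; the last joint's range is limited). The gripper opens to 87 mm and grips with 3 to 60 N. Pads are 19 mm wide; open, the fingers measure 117 mm over their backs; the gripper's body (75 mm by 190 mm) begins 51 mm behind the grasp point.
Start: joints at [-1.191, 0.321, -0.07, 1.45, 0.023, 1.371, -0.057], TCP at [0.233, 0.607, 0.216] pointing down, gripper open.
Joint ranges: [-2.86, 2.86], [-0.3, 2.09], [-1.38, 1.24], [0.06, 2.45], [-1.56, 4.7], [0.09, 2.05], [-2.69, 2.69]. Speed limits (rad/s): [2.57, 2.57, 3.14, 3.14, 3.14, 3.14, 3.14].

## Interface

Orientations are given as a rotation vector (axis times angle).
In Python, from bench import * gives the robot as it stands.
- The arm moves only by the tool send_rows, never from a script. Its arguments are lists of equal length, an entry for each row: "xyz": the shift along the tool's x, y, z in mm, a list of three; "dr": the turn, a rotation vector about the tool's x, y, z in rad, a list of three. A call has exactly 10 rows; each row is the pose to reach, as a shift and turn from the pose commanded when the call began, along the tool's axes at that moment; what a row does not reach only later rows make up. A row lasts 1/12 s, in which the tool goes at most 41.7 mm and 7.16 degrees, less where a joint would pass 70% of its speed; a pose out of reach is approached as far as the arm can. A call with a gripper value outside its range is refused whole. "jaw" is the finger opening in mm, from 0 to 87, set as the call begins (left out, the last holds). The fingers move at their own pace and stop on an object; "grip_force" is the grip in N (left out, the last holds). Time passes only in rows, so rows that repeat a pose let the fingers close, or fill a call up. It gives the time, the measured TCP pose, the force, the opening and the grip force at its end, in the units of the state.
- get_state(): the state, without advancing time (a new reading comes with each control period).
- get_image(name): name is "side" or "top"; returns the picture (400x640x3 uint8, red, green, blue); there is no depth.
- calibration(name): a dict with "vfov" (degrees; the focal length in pixels is half the picture's height over the tangent of half this angle, whatever the lens; pixels are square), "cx", "cy" (the principal point, pixels), "rvec" (rotation vector, rad) and "tvec" (3), from world to camera coordinates, as OpenCV has them. Camera axes: x right, y down, z forward; pixel columns grow to the right and rows downward; lengths in m; the calibration is good to about 2 mm. A picture is of the moment at which its call begins. calibration takes no time and is no camera call.
- close_job(): hands the job in; it is judged then, once.
The state is a dict: "time": time; "joint_positions": joint angles; "qd": joint speeds; "joint_torque": joint torques, N m; "position": TCP position; "tool_rot": TCP orientation; "ft_force": force on the tool from outside, world axes, zero at the start; "torque": the same for the moment, N m; "grip_width": opening from 0.0 (shut) to 1.0 (fully open); "grip_force": force on a finger pad.
Only numpy, scipy, OpenCV 4.12 (cv2) and the standard library are available. Lean on these libraries where they do the work, as an engineer would, in place of code of your own. Each camera call takes 0.05 s, during which the arm holds its last target. There are 200 camera calls.

## Working session

There is one attempt and no reset: what is moved stays moved. The work goes in short steps, Python scripts to look and compute and a tool call to move; the robot and the scene stay as the last step left them, time stands still between calls to the robot, and variables do not carry over. Pictures are saved under pics/ and viewed, at most 10 in all, crops included, and the job is handed in when it is done.

Besides the shell and the picture viewer there is one more tool, called after "Call:" in YAML: its name, and indented under it one key for each argument. send_rows: Moves the arm, as the interface text tells. Its arguments: {"type":"object","properties":{"xyz":{"type":"array"},"dr":{"type":"array"},"jaw":{"type":"number"},"grip_force":{"type":"number"}},"required":["xyz","dr"]}

```bash
mkdir -p pics; python3 - <<'E'
from bench import *
import cv2
s=get_state();print({k:s[k] for k in('time','position','tool_rot','ft_force','grip_width')})
for n in('top','side'):
    cv2.imwrite(f'pics/{n}0.png',get_image(n)[:,:,::-1]);print(n,calibration(n))
E
```

```text
{'time': 0.0, 'position': array([0.23236209, 0.60644583, 0.21458167]), 'tool_rot': array([-5.71354047e-01, -3.08895996e+00,  2.95574150e-03]), 'ft_force': array([ 0.37129089, -0.01694325,  0.10330146]), 'grip_width': 0.9988119505116233}
top {'vfov': 53.85109510964926, 'cx': 320.6684177102707, 'cy': 205.61027217097885, 'rvec': array([ 2.12337518, -2.11824543,  0.20727084]), 'tvec': array([0.04590874, 0.6080206 , 0.94230941])}
side {'vfov': 57.0245418087686, 'cx': 316.25129729962, 'cy': 201.01503916665905, 'rvec': array([ 2.32308959, -0.0760282 ,  0.05952206]), 'tvec': array([-0.58919492,  0.17277102,  0.8539114 ])}
```

View pics/top0.png

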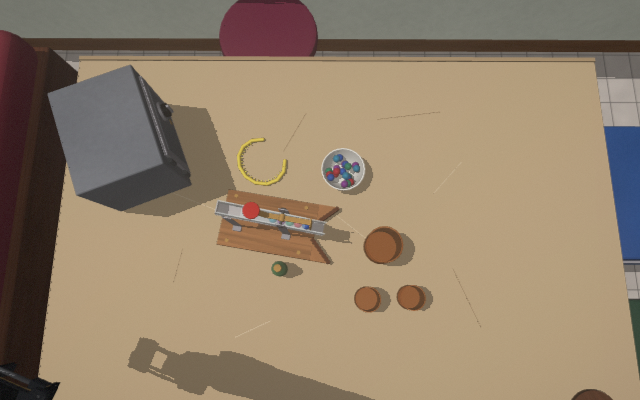

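View pics/side0.png

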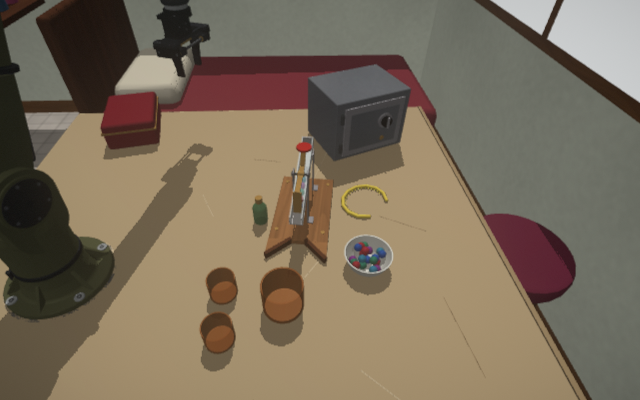

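The top view shows the dispenser with its red pad at (251,210) and its notch opening to the right, with horn tips near (338,208) and (327,263). The bowl is at (343,169), the hairband at (262,162) and the bottle at (280,269).
Possible jars are the large one at (382,246), small ones at (367,299) and (410,297), and one in the corner at (592,398). I choose (382,246) and will check its size.

```bash
cat > h.py <<'E'
import numpy as np, cv2
from bench import *
def cam(n):
    c=calibration(n);f=200/np.tan(np.radians(c['vfov']/2))
    return np.array([[f,0,c['cx']],[0,f,c['cy']],[0,0,1]]),cv2.Rodrigues(c['rvec'])[0],np.array(c['tvec'])
def ray(n,p):
    K,R,t=cam(n);return -R.T@t, R.T@np.linalg.inv(K)@np.array([p[0],p[1],1.])
def onz(n,p,z):
    o,d=ray(n,p);return o+d*(z-o[2])/d[2]
def proj(n,P):
    K,R,t=cam(n);q=K@(R@np.asarray(P,float)+t);return q[:2]/q[2]
def two(p,q):
    o,d=ray('top',p);a,e=ray('side',q);d/=np.linalg.norm(d);e/=np.linalg.norm(e)
    s=np.linalg.lstsq(np.c_[d,-e],a-o,rcond=None)[0];A=o+d*s[0];B=a+e*s[1];return (A+B)/2,np.linalg.norm(A-B)
def mask(im,lo,hi):
    return cv2.inRange(cv2.cvtColor(im,cv2.COLOR_RGB2HSV),lo,hi)
def blobs(m,amin=60):
    n,l,st,c=cv2.connectedComponentsWithStats(m);return [(c[i].round(1),st[i]) for i in range(1,n) if st[i,4]>=amin]
E
python3 - <<'E'
from h import *
np.set_printoptions(precision=4,suppress=True)
T=cv2.imread('pics/top0.png')[:,:,::-1].copy();S=cv2.imread('pics/side0.png')[:,:,::-1].copy()
for n,im in(('top',T),('side',S)):
    print(n,'cam',ray(n,(320,200))[0])
    for nm,m in(('red',mask(im,(0,200,120),(6,255,255))|mask(im,(174,200,120),(180,255,255))),('jar',mask(im,(4,150,30),(14,255,190)))):
        for c,st in blobs(m):print(nm,c,st)
for p in((382,246),(367,299),(410,297)):print('rimz.08',onz('top',p,.08))
print('padz',onz('top',(251,210.5),.2055),two((251,210.5),(304,147)))
for p in((338,208),(327,263),(229,191),(217,244)):print('base',onz('top',p,.016))
a=cv2.resize(T[140:330,190:440],None,fx=3.2,fy=3.2,interpolation=cv2.INTER_CUBIC)
cv2.imwrite('pics/crop1.png',a[:,:,::-1])
E
```

```text
top cam [0.4158 0.0489 1.0414]
jar [379.7 247.8] [365 232  31  31 433]
jar [405.1 295.2] [399 286  17  22 109]
side cam [ 0.5366 -0.546   0.7212]
jar [ 9.3 11.4] [ 1  3 17 18 81]
jar [628.7 107.2] [622  98  15  19  76]
jar [283.  302.2] [ 261  268   42   55 1144]
jar [223.4 291.7] [210 280  27  24 466]
jar [219.4 338.3] [205 324  29  29 625]
rimz.08 [ 0.5038 -0.1024  0.08  ]
rimz.08 [ 0.3778 -0.0633  0.08  ]
rimz.08 [ 0.3826 -0.1657  0.08  ]
padz [0.5681 0.1978 0.2055] (array([0.5702, 0.1986, 0.2026]), np.float64(0.0031009930938966242))
base [0.6099 0.0014 0.016 ]
base [0.4655 0.0306 0.016 ]
base [0.6554 0.2923 0.016 ]
base [0.5138 0.3168 0.016 ]
```

View pics/crop1.png

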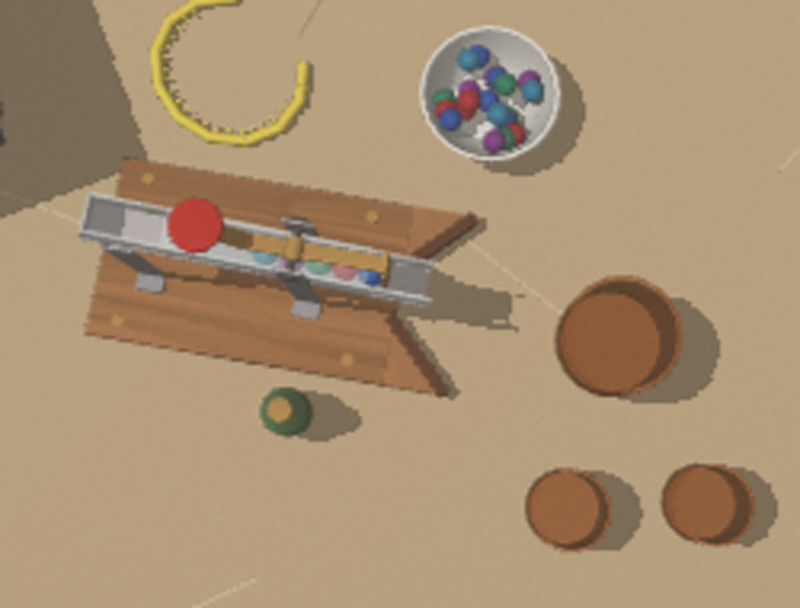

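The crop shows the chosen jar with its rim centred at about (384.3,244.3), clearly larger than the two beside it. The pad is near (251,210), the horn tips are at about (339,208) and (331,263), and the lip end is at (324,228). The bottle and hairband are clear of the jar's path.

```bash
python3 - <<'E'
from h import *
np.set_printoptions(precision=4,suppress=True)
T=cv2.imread('pics/top0.png')[:,:,::-1].copy();S=cv2.imread('pics/side0.png')[:,:,::-1].copy()
P={}
for n,im in(('top',T),('side',S)):
    i=im.astype(int);m=((i[:,:,0]>150)&(i[:,:,1]<60)&(i[:,:,2]<70)).astype(np.uint8)
    b=max(blobs(m,30),key=lambda b:b[1][4]);P[n]=b[0];print(n,b)
pad=onz('top',P['top'],.205);print('pad',pad,two(P['top'],P['side']))
cr=lambda x,y:((x+.5)/3.2-.5+190,(y+.5)/3.2-.5+140)
print('lip mid',onz('top',cr(431,281),.11))
print('chute rear mid .19?',onz('top',cr(86,216),.165))
for p in((478,218),(452,395)):print('horn',onz('top',cr(*p),.016))
# jar: bbox of union & rim
print('jar rim',onz('top',cr(623,335),.08))
m=mask(S,(3,120,20),(16,255,200))
for b in blobs(m,300):print(b)
for p in((638,218),):pass
lip=onz('top',cr(431,281),.11)
u=(pad-lip)[:2];L=np.linalg.norm(u);u/=L;print('L(160)',L,'yaw',np.degrees(np.arctan2(u[1],u[0])))
v=np.array([-u[1],u[0]])
o=pad[:2]-.06*u;print('origin',o,'seat',o-.125*u)
for q in((-.139,.078,.016),(-.139,-.078,.016),(-.061,0,.016)):
    W=np.r_[o+q[0]*u+q[1]*v,q[2]];print(q,W,proj('top',W),proj('side',W))
j=onz('top',cr(623,335),.08)[:2];d=j-o;print('jar in disp',d@u,d@v)
for z in(0,.08):print('jar proj',proj('top',np.r_[j,z]),proj('side',np.r_[j,z]))
b=np.array([onz('top',cr(491,92),.045)[:2]-o]);print('bowl disp',b@u,b@v)
E
```

```text
Traceback (most recent call last):
ValueError: max() iterable argument is empty
```

```bash
cat > m.py <<'E'
from h import *
np.set_printoptions(precision=4,suppress=True)
T=cv2.imread('pics/top0.png')[:,:,::-1].copy();S=cv2.imread('pics/side0.png')[:,:,::-1].copy()
print(T[210,251],S[147,304])
P={}
for n,im,w in(('top',T,(251,210)),('side',S,(304,147))):
    d=np.abs(im.astype(int)-im[w[1],w[0]]).max(2)
    m=(d<40).astype(np.uint8);l=cv2.connectedComponentsWithStats(m)
    k=l[1][w[1],w[0]];P[n]=l[3][k];print(n,P[n],l[2][k])
pad=onz('top',P['top'],.205);print('pad',pad,two(P['top'],P['side']))
cr=lambda x,y:((x+.5)/3.2-.5+190,(y+.5)/3.2-.5+140)
lip=onz('top',cr(431,281),.11)
for p in((478,218),(452,395)):print('horn',onz('top',cr(*p),.016))
m=mask(S,(3,120,20),(16,255,200))
for b in blobs(m,300):print(b)
u=(pad-lip)[:2];L=np.linalg.norm(u);u/=L;print('lip',lip,'L(160)',L,'yaw',np.degrees(np.arctan2(u[1],u[0])))
v=np.array([-u[1],u[0]])
o=pad[:2]-.06*u;print('origin',o,'seat',o-.125*u)
for q in((-.139,.078,.016),(-.139,-.078,.016),(-.061,0,.016),(-.1,0,.098)):
    W=np.r_[o+q[0]*u+q[1]*v,q[2]];print(q,W,proj('top',W),proj('side',W))
j=onz('top',cr(623,335),.08)[:2];d=j-o;print('jar',j,'in disp',d@u,d@v)
for z in(0,.08):print('jar proj',proj('top',np.r_[j,z]),proj('side',np.r_[j,z]))
b=onz('top',cr(491,92),.045)[:2]-o;print('bowl disp',b@u,b@v)
E
python3 m.py
```

```text
[184  66  58] [167  52  44]
top [250.4644 207.9625] [242 194  18  25 267]
side [303.6038 146.1792] [296 142  16   9 106]
pad [0.5738 0.1993 0.205 ] (array([0.5722, 0.199 , 0.2055]), np.float64(0.002918645427611283))
horn [ 0.6105 -0.0014  0.016 ]
horn [0.4653 0.0206 0.016 ]
(array([16.9, 10.3]), array([  0,   0,  41,  27, 467], dtype=int32))
(array([70. , 25.2]), array([  36,    0,   77,   75, 2118], dtype=int32))
(array([599.9,  84.7]), array([ 549,   48,   91,   74, 1337], dtype=int32))
(array([134.2, 133.3]), array([ 101,   97,   61,   52, 1172], dtype=int32))
(array([ 49.7, 106.1]), array([ 22, 100,  58,  12, 554], dtype=int32))
(array([302.3, 219.1]), array([ 264,  177,   69,   83, 2914], dtype=int32))
(array([282. , 294.3]), array([ 260,  267,   44,   56, 2026], dtype=int32))
(array([221.3, 285.2]), array([206, 268,  31,  36, 903], dtype=int32))
(array([217.2, 331.9]), array([ 200,  312,   35,   42, 1139], dtype=int32))
lip [0.5448 0.0386 0.11  ] L(160) 0.16329898789339223 yaw 79.7966271592848
origin [0.5631 0.1402] seat [0.541  0.0172]
(-0.139, 0.078, 0.016) [0.4617 0.0173 0.016 ] [332.1923 264.4742] [262.3548 256.0518]
(-0.139, -0.078, 0.016) [ 0.6153 -0.0104  0.016 ] [342.4122 206.0408] [326.902  262.2479]
(-0.061, 0, 0.016) [0.5523 0.0802 0.016 ] [308.0672 229.5202] [298.9529 234.8486]
(-0.1, 0, 0.098) [0.5454 0.0418 0.098 ] [322.9436 227.9082] [296.1731 223.8107]
jar [ 0.5078 -0.1083] in disp -0.2543718378395357 0.01040948558852869
jar proj [379.4756 247.232 ] [282.1877 304.8525]
jar proj [384.3438 244.3437] [280.4705 283.9018]
bowl disp -0.12309872144102975 -0.17174688510967276
```

The pad check is contaminated at the top of its mask; with its centre at (250.7,210.5) the pad is at (0.5685,0.198). Pad, lip, base edges and horn tips all agree on a yaw of about 81° and a seat near (0.540,0.015). Next I plan the approach behind the jar.

```bash
cat >> h.py <<'E'
U=np.array([.1564,.9877,0]);V=np.array([-.9877,.1564,0]);SEAT=np.array([.5402,.0146,0])
def rel(W,s=None):
    s=s or get_state();R=cv2.Rodrigues(np.array(s['tool_rot']))[0]
    return (R.T@(np.asarray(W,float)-s['position'])*1000).round(1)
def turn(yaw_x):
    "turn about tool z so that tool x heads along yaw_x (deg)"
    R=cv2.Rodrigues(np.array(get_state()['tool_rot']))[0];c=np.degrees(np.arctan2(R[1,0],R[0,0]))
    return -np.radians((yaw_x-c+180)%360-180), c
E
python3 - <<'E'
from h import *
import bench
print(getattr(bench,'nose_length',None),[k for k in dir(bench) if k[0]!='_'][:40])
j=np.array([.5078,-.1083,0])
print(rel((.45,.25,.30)),rel(j-.085*U+[0,0,.30]),turn(81))
E
```

```text
0.017 ['MotionError', 'calibration', 'close_job', 'get_image', 'get_state', 'nose_length']
[-330.8 -255.2  -84.9] [-530.5 -652.3  -84.2] (np.float64(1.3621036804827495), np.float64(159.04279215089755))
```

Call:
send_rows:
  xyz:
    - [0,0,-40]
    - [-30,-25,-80]
    - [-60,-50,-85]
    - [-100,-78,-85]
    - [-140,-108,-85]
    - [-180,-139,-85]
    - [-220,-170,-85]
    - [-260,-200,-85]
    - [-300,-230,-85]
    - [-330,-255,-85]
  dr:
    - [0,0,0]
    - [0,0,0.05]
    - [0,0,0.12]
    - [0,0,0.2]
    - [0,0,0.28]
    - [0,0,0.36]
    - [0,0,0.44]
    - [0,0,0.52]
    - [0,0,0.6]
    - [0,0,0.68]
  jaw: 50
  grip_force: 20

```text
time: 0.93
position: [0.421, 0.2973, 0.3004]
tool_rot: [-1.574, -2.719, 0.0]
ft_force: [1.5, 0.6, 0.6]
grip_width: 0.577
grip_force: 0.0
```

```bash
python3 - <<'E'
from h import *
s=get_state();print(s['time'],s['position'],s['grip_width'])
j=np.array([.5078,-.1083,0])
print(rel(j-.085*U+[0,0,.30]),turn(81))
E
```

```text
0.9333 [0.4209995  0.29733608 0.30042668] 0.5767550379983265
[-4.612e+02 -1.800e+02  4.000e-01] (np.float64(0.6781118932940097), np.float64(119.85294952337239))
```

Call:
send_rows:
  xyz:
    - [-40,-18,0]
    - [-80,-36,0]
    - [-120,-54,0]
    - [-160,-72,0]
    - [-195,-88,0]
    - [-230,-104,0]
    - [-265,-119,0]
    - [-300,-135,0]
    - [-335,-150,0]
    - [-370,-166,0]
  dr:
    - [0,0,0.07]
    - [0,0,0.14]
    - [0,0,0.21]
    - [0,0,0.28]
    - [0,0,0.35]
    - [0,0,0.42]
    - [0,0,0.49]
    - [0,0,0.56]
    - [0,0,0.63]
    - [0,0,0.66]

```text
time: 1.77
position: [0.4618, -0.1058, 0.3005]
tool_rot: [-2.369, -2.063, -0.001]
ft_force: [1.5, 0.8, 0.4]
grip_width: 0.572
grip_force: 0.0
```

Call:
send_rows:
  xyz:
    - [0,0,0]
    - [0,0,0]
    - [0,0,0]
    - [0,0,0]
    - [0,0,0]
    - [0,0,0]
    - [0,0,0]
    - [0,0,0]
    - [0,0,0]
    - [0,0,0]
  dr:
    - [0,0,0]
    - [0,0,0]
    - [0,0,0]
    - [0,0,0]
    - [0,0,0]
    - [0,0,0]
    - [0,0,0]
    - [0,0,0]
    - [0,0,0]
    - [0,0,0]

```text
time: 2.6
position: [0.4623, -0.1038, 0.3007]
tool_rot: [2.366, 2.067, 0.0]
ft_force: [0.7, -0.6, -0.3]
grip_width: 0.578
grip_force: 0.0
```

```bash
python3 - <<'E'
from h import *
s=get_state();print(s['time'],s['position'],s['grip_width'])
j=np.array([.5078,-.1083,0])
print(rel(j-.085*U+[0,0,.30]),rel(j-.085*U+[0,0,.05]),turn(81))
T=get_image('top');cv2.imwrite('pics/top1.png',cv2.resize(T[140:380,220:540],None,fx=2,fy=2)[:,:,::-1])
E
```

```text
2.6 [ 0.46225655 -0.10383453  0.30069789] 0.5781866040602646
[-83.3  43.8   0.7] [-83.3  43.8 250.7] (np.float64(0.02238483452049907), np.float64(82.28255654312336))
```

Call:
send_rows:
  xyz:
    - [-28,15,0]
    - [-56,30,0]
    - [-83,44,0]
    - [-83,44,35]
    - [-83,44,70]
    - [-83,44,105]
    - [-83,44,140]
    - [-83,44,175]
    - [-83,44,200]
    - [-83,44,215]
  dr:
    - [0,0,0.022]
    - [0,0,0.022]
    - [0,0,0.022]
    - [0,0,0.022]
    - [0,0,0.022]
    - [0,0,0.022]
    - [0,0,0.022]
    - [0,0,0.022]
    - [0,0,0.022]
    - [0,0,0.022]

```text
time: 3.48
position: [0.4926, -0.1914, 0.0823]
tool_rot: [-2.386, -2.038, 0.005]
ft_force: [-0.4, 0.5, 0.2]
grip_width: 0.575
grip_force: 0.0
```

```bash
python3 - <<'E'
from h import *
s=get_state();print(s['time'],s['position'],s['ft_force'])
j=np.array([.5078,-.1083,0])
print(rel(j-.085*U+[0,0,.05]),turn(81),rel(SEAT-.047*U+[0,0,.05]))
T=get_image('side');cv2.imwrite('pics/side1.png',cv2.resize(T[120:400,150:470],None,fx=2,fy=2)[:,:,::-1])
E
```

```text
3.4833 [ 0.49257914 -0.19142611  0.08233222] [-0.43878651  0.49316264  0.24865024]
[-0.5  2.2 32.3] (np.float64(7.785112936807686e-05), np.float64(81.00446054114312)) [163.9  15.   32.2]
```

View pics/side1.png

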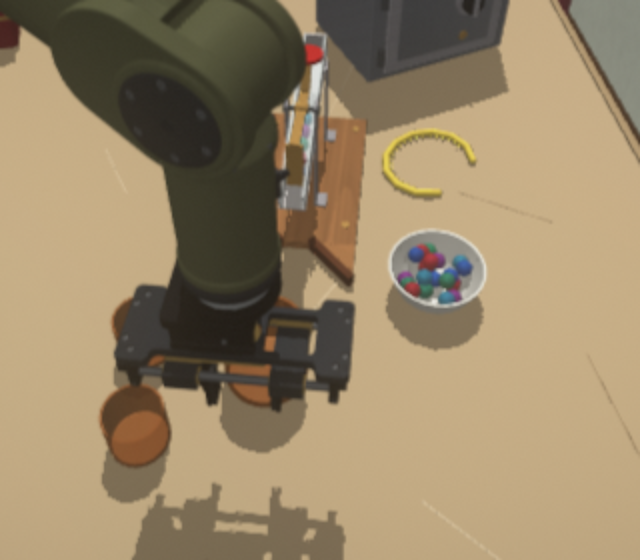

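The picture shows the open gripper just behind the jar, at crop (265,350). The two small jars at (130,330) and (135,425) stand clear of its fingers. I lower, then push gently towards the notch.

Call:
send_rows:
  xyz:
    - [0,2,10]
    - [0,2,20]
    - [0,2,30]
    - [0,2,32]
    - [4,2,32]
    - [10,2,32]
    - [16,2,32]
    - [22,2,32]
    - [28,2,32]
    - [34,2,32]
  dr:
    - [0,0,0]
    - [0,0,0]
    - [0,0,0]
    - [0,0,0]
    - [0,0,0]
    - [0,0,0]
    - [0,0,0]
    - [0,0,0]
    - [0,0,0]
    - [0,0,0]

```text
time: 4.37
position: [0.5024, -0.1578, 0.054]
tool_rot: [2.388, 2.041, 0.001]
ft_force: [-0.4, -0.7, -0.6]
grip_width: 0.576
grip_force: 0.0
```

```bash
python3 - <<'E'
from h import *
s=get_state();print(s['time'],s['position'],s['ft_force'])
print(turn(81),rel(SEAT-.047*U+[0,0,.05]))
E
```

```text
4.3667 [ 0.50240937 -0.15784506  0.0540068 ] [-0.36135822 -0.68320284 -0.6167372 ]
(np.float64(0.0008385522218302937), np.float64(81.0480455032122)) [129.2  10.5   4.1]
```

Call:
send_rows:
  xyz:
    - [6,0,0]
    - [14,1,0]
    - [23,2,0]
    - [32,3,0]
    - [41,4,0]
    - [50,5,0]
    - [59,6,0]
    - [68,7,0]
    - [77,8,0]
    - [85,9,0]
  dr:
    - [0,0,0]
    - [0,0,0]
    - [0,0,0]
    - [0,0,0]
    - [0,0,0]
    - [0,0,0]
    - [0,0,0]
    - [0,0,0]
    - [0,0,0]
    - [0,0,0]

```text
time: 5.2
position: [0.5244, -0.0754, 0.0537]
tool_rot: [2.388, 2.041, 0.0]
ft_force: [-1.6, -3.5, 3.2]
grip_width: 0.577
grip_force: 2.0
```

```bash
python3 - <<'E'
from h import *
s=get_state();print(s['time'],s['position'],s['ft_force'])
print(turn(81),rel(SEAT-.047*U+[0,0,.054]))
T=get_image('side');S=get_image('top')
a=cv2.resize(T[130:330,200:420],None,fx=2,fy=2);b=cv2.resize(S[150:350,220:400],None,fx=2,fy=2)
cv2.imwrite('pics/both2.png',np.hstack([a,b])[:,:,::-1])
E
```

```text
5.2 [ 0.52439545 -0.07535273  0.05372445] [-1.62185877 -3.46847807  3.24234966]
(np.float64(0.000401205192037799), np.float64(81.02298736422249)) [44.3  1.6 -0.3]
```

View pics/both2.png

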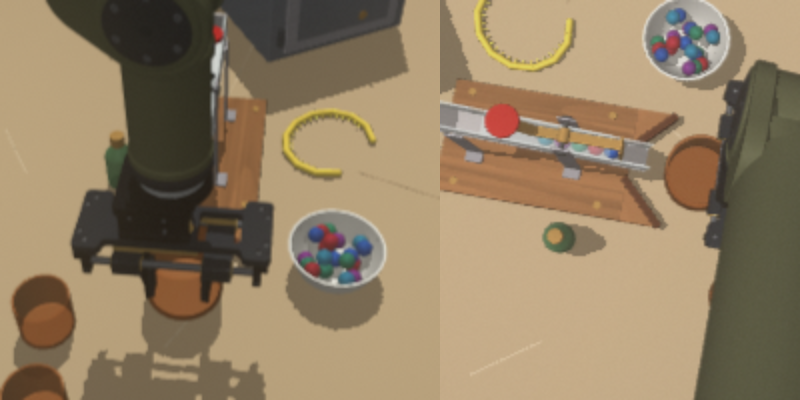

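The jar is held square between the fingers on the dispenser's axis, about 44 mm from the seat; the bowl and bottle are clear. I continue slowly and watch for the force to rise on contact.

Call:
send_rows:
  xyz:
    - [5,0,0]
    - [11,1,0]
    - [17,1,0]
    - [22,1,0]
    - [27,2,0]
    - [31,2,0]
    - [34,2,0]
    - [37,2,0]
    - [39,2,0]
    - [41,2,0]
  dr:
    - [0,0,0]
    - [0,0,0]
    - [0,0,0]
    - [0,0,0]
    - [0,0,0]
    - [0,0,0]
    - [0,0,0]
    - [0,0,0]
    - [0,0,0]
    - [0,0,0]

```text
time: 6.13
position: [0.5325, -0.036, 0.0536]
tool_rot: [2.389, 2.04, -0.0]
ft_force: [-0.5, -2.6, -1.0]
grip_width: 0.577
grip_force: 1.2
```

Call:
send_rows:
  xyz:
    - [0.5,0,0]
    - [1,0,0]
    - [1.5,0,0]
    - [2,0,0]
    - [2.5,0,0]
    - [3,0,0]
    - [3,0,0]
    - [3,0,0]
    - [3,0,0]
    - [3,0,0]
  dr:
    - [0,0,0]
    - [0,0,0]
    - [0,0,0]
    - [0,0,0]
    - [0,0,0]
    - [0,0,0]
    - [0,0,0]
    - [0,0,0]
    - [0,0,0]
    - [0,0,0]

```text
time: 6.97
position: [0.533, -0.0331, 0.0536]
tool_rot: [-2.389, -2.04, -0.0]
ft_force: [-0.8, -1.8, -0.1]
grip_width: 0.575
grip_force: 1.0
```

```bash
python3 - <<'E'
from h import *
s=get_state();print(s['time'],s['position'],s['ft_force'])
print(turn(81),rel(SEAT-.047*U+[0,0,.054]))
E
```

```text
6.9667 [ 0.53300237 -0.03305474  0.05363217] [-0.80523812 -1.77049842 -0.10373377]
(np.float64(0.00017442056638018952), np.float64(81.00999356231385)) [ 1.2 -0.3 -0.4]
```

Only friction so far, so I keep going in small steps until the horns stop the jar.

Call:
send_rows:
  xyz:
    - [0.5,0,0]
    - [1,0,0]
    - [1.5,0,0]
    - [2,0,0]
    - [2.5,0,0]
    - [3,0,0]
    - [3.5,0,0]
    - [4,0,0]
    - [4,0,0]
    - [4,0,0]
  dr:
    - [0,0,0]
    - [0,0,0]
    - [0,0,0]
    - [0,0,0]
    - [0,0,0]
    - [0,0,0]
    - [0,0,0]
    - [0,0,0]
    - [0,0,0]
    - [0,0,0]

```text
time: 7.8
position: [0.5334, -0.0306, 0.0539]
tool_rot: [2.389, 2.039, -0.002]
ft_force: [-2.6, -5.2, 3.0]
grip_width: 0.577
grip_force: 2.7
```

Call:
send_rows:
  xyz:
    - [0.5,0,0]
    - [1,0,0]
    - [1.5,0,0]
    - [2,0,0]
    - [2.5,0,0]
    - [3,0,0]
    - [3,0,0]
    - [3,0,0]
    - [3,0,0]
    - [3,0,0]
  dr:
    - [0,0,0]
    - [0,0,0]
    - [0,0,0]
    - [0,0,0]
    - [0,0,0]
    - [0,0,0]
    - [0,0,0]
    - [0,0,0]
    - [0,0,0]
    - [0,0,0]

```text
time: 8.63
position: [0.5336, -0.0299, 0.0543]
tool_rot: [2.39, 2.036, -0.005]
ft_force: [-4.1, -10.2, 6.4]
grip_width: 0.574
grip_force: 4.8
```

```bash
python3 - <<'E'
from h import *
s=get_state();print(s['time'],s['position'],s['ft_force'],rel(SEAT-.047*U+[0,0,.054]))
E
```

```text
8.6333 [ 0.53359139 -0.02994426  0.05425635] [ -4.05029823 -10.18625042   6.43054013] [-2.  -0.4  0.3]
```

The jar has stalled against the horns with the push force up to about 11 N, 2 mm from the expected seat, so it is home. I back off straight along the push line, then rise.

Call:
send_rows:
  xyz:
    - [-1,0,0]
    - [-2,0,0]
    - [-4,0,0]
    - [-8,0,0]
    - [-14,0,0]
    - [-24,0,0]
    - [-36,0,0]
    - [-50,0,0]
    - [-65,0,0]
    - [-80,0,0]
  dr:
    - [0,0,0]
    - [0,0,0]
    - [0,0,0]
    - [0,0,0]
    - [0,0,0]
    - [0,0,0]
    - [0,0,0]
    - [0,0,0]
    - [0,0,0]
    - [0,0,0]

```text
time: 9.47
position: [0.5213, -0.1067, 0.0537]
tool_rot: [2.389, 2.04, 0.001]
ft_force: [1.3, -0.1, 0.0]
grip_width: 0.573
grip_force: 0.0
```

Call:
send_rows:
  xyz:
    - [0,0,-20]
    - [0,0,-50]
    - [0,0,-85]
    - [0,0,-120]
    - [0,0,-155]
    - [0,0,-190]
    - [0,0,-220]
    - [0,0,-240]
    - [0,0,-250]
    - [0,0,-250]
  dr:
    - [0,0,0]
    - [0,0,0]
    - [0,0,0]
    - [0,0,0]
    - [0,0,0]
    - [0,0,0]
    - [0,0,0]
    - [0,0,0]
    - [0,0,0]
    - [0,0,0]
  jaw: 0

```text
time: 10.3
position: [0.5225, -0.1062, 0.3057]
tool_rot: [2.388, 2.038, 0.005]
ft_force: [0.7, 1.2, -0.5]
grip_width: 0.011
grip_force: 0.0
```

```bash
python3 - <<'E'
from h import *
s=get_state();print(s['time'],s['position'],s['ft_force'],s['grip_width'],turn(81))
T=get_image('side');S=get_image('top')
cv2.imwrite('pics/s3.png',T[:,:,::-1]);cv2.imwrite('pics/t3.png',S[:,:,::-1])
a=cv2.resize(T[130:330,200:400],None,fx=2,fy=2);b=cv2.resize(S[150:350,200:400],None,fx=2,fy=2)
cv2.imwrite('pics/both3.png',np.hstack([a,b])[:,:,::-1])
print('seat rim proj',proj('top',SEAT+[0,0,.08]),proj('side',SEAT+[0,0,.08]))
E
```

```text
10.3 [ 0.52250453 -0.10621406  0.30573354] [ 0.69577874  1.1583123  -0.48084418] 0.011037087278041554 (np.float64(-0.0006274280682814097), np.float64(80.96405101973944))
seat rim proj [333.96692087 231.03926269] [294.4482644  237.91117319]
```

View pics/both3.png

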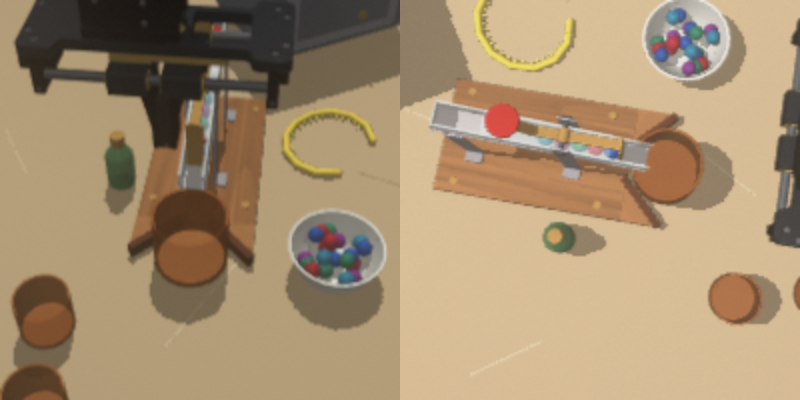

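The jar stands home between both horns with the lip over its mouth; the bowl, hairband and bottle have not moved, and the pad is at top (251.5,210.5). With the fingers shut, I go above the pad.

```bash
python3 - <<'E'
from h import *
print(onz('top',(251.0,210.3),.205),rel((.5695,.1985,.305)),rel((.5695,.1985,.24)))
E
```

```text
[0.5686232  0.19795276 0.205     ] [ 3.079e+02  2.000e-01 -2.500e+00] [3.079e+02 3.000e-01 6.250e+01]
```

Call:
send_rows:
  xyz:
    - [30,0,0]
    - [65,0,0]
    - [100,0,0]
    - [140,0,0]
    - [180,0,0]
    - [220,0,0]
    - [255,0,0]
    - [285,0,0]
    - [302,0,0]
    - [308,0,0]
  dr:
    - [0,0,0]
    - [0,0,0]
    - [0,0,0]
    - [0,0,0]
    - [0,0,0]
    - [0,0,0]
    - [0,0,0]
    - [0,0,0]
    - [0,0,0]
    - [0,0,0]

```text
time: 11.23
position: [0.5686, 0.2023, 0.3008]
tool_rot: [-2.383, -2.045, 0.006]
ft_force: [-0.3, -0.3, -0.0]
grip_width: 0.003
grip_force: 0.0
```

Call:
send_rows:
  xyz:
    - [0,0,10]
    - [0,0,20]
    - [0,0,30]
    - [0,0,40]
    - [0,0,50]
    - [0,0,58]
    - [0,0,60]
    - [0,0,60]
    - [0,0,60]
    - [0,0,60]
  dr:
    - [0,0,0]
    - [0,0,0]
    - [0,0,0]
    - [0,0,0]
    - [0,0,0]
    - [0,0,0]
    - [0,0,0]
    - [0,0,0]
    - [0,0,0]
    - [0,0,0]

```text
time: 12.07
position: [0.5701, 0.1991, 0.2444]
tool_rot: [2.388, 2.04, 0.002]
ft_force: [0.1, -0.0, 0.7]
grip_width: 0.007
grip_force: 0.0
```

```bash
python3 - <<'E'
from h import *
s=get_state();print(s['time'],s['position'],s['ft_force'],rel((.5695,.1985,.222)))
T=get_image('side');S=get_image('top')
a=cv2.resize(T[80:280,200:400],None,fx=2,fy=2);b=cv2.resize(S[150:350,200:400],None,fx=2,fy=2)
cv2.imwrite('pics/both4.png',np.hstack([a,b])[:,:,::-1])
E
```

```text
12.0667 [0.57010264 0.19910221 0.24435719] [ 0.13839701 -0.00636759  0.71362644] [-0.7 -0.5 22.4]
```

View pics/both4.png

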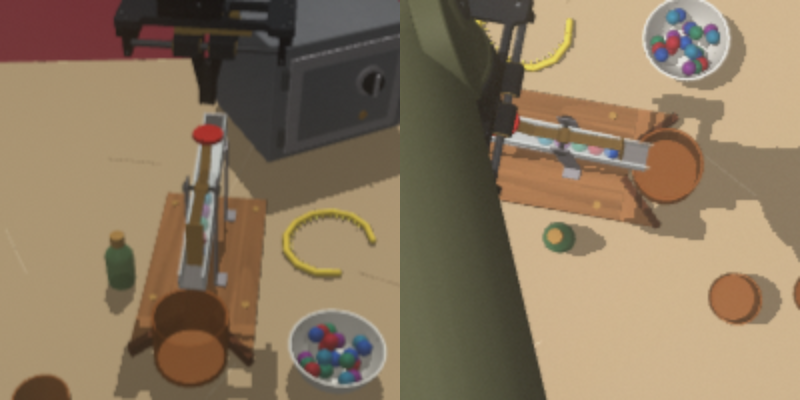

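The closed fingers are directly above the red pad at crop (207,135), and the jar, bowl, hairband and bottle are clear. I press now, following the pad's 8 mm shift.

Call:
send_rows:
  xyz:
    - [0,0,8]
    - [0,0,16]
    - [0,0,21]
    - [1,0,25]
    - [2,0,29]
    - [3,0,33]
    - [4,0,37]
    - [5,0,41]
    - [6,0,44]
    - [7,0,47]
  dr:
    - [0,0,0]
    - [0,0,0]
    - [0,0,0]
    - [0,0,0]
    - [0,0,0]
    - [0,0,0]
    - [0,0,0]
    - [0,0,0]
    - [0,0,0]
    - [0,0,0]

```text
time: 13.0
position: [0.5709, 0.2062, 0.1966]
tool_rot: [-2.389, -2.04, -0.001]
ft_force: [-1.8, 0.2, 2.8]
grip_width: 0.004
grip_force: 1.3
```

Call:
send_rows:
  xyz:
    - [0,0,0]
    - [0,0,0]
    - [0,0,0]
    - [0,0,0]
    - [0,0,0]
    - [0,0,0]
    - [0,0,0]
    - [0,0,0]
    - [0,0,0]
    - [0,0,0]
  dr:
    - [0,0,0]
    - [0,0,0]
    - [0,0,0]
    - [0,0,0]
    - [0,0,0]
    - [0,0,0]
    - [0,0,0]
    - [0,0,0]
    - [0,0,0]
    - [0,0,0]

```text
time: 13.83
position: [0.5709, 0.2061, 0.1968]
tool_rot: [-2.389, -2.04, -0.001]
ft_force: [-0.6, 1.0, 1.1]
grip_width: 0.007
grip_force: 1.0
```

```bash
python3 - <<'E'
from h import *
s=get_state();print(s['time'],s['position'],s['ft_force'])
T=get_image('side');S=get_image('top')
a=cv2.resize(T[80:280,200:400],None,fx=2,fy=2);b=cv2.resize(S[150:350,200:400],None,fx=2,fy=2)
cv2.imwrite('pics/both5.png',np.hstack([a,b])[:,:,::-1])
E
```

```text
13.8333 [0.5708685  0.20605085 0.19684871] [-0.62721345  0.98166299  1.11741339]
```

View pics/both5.png

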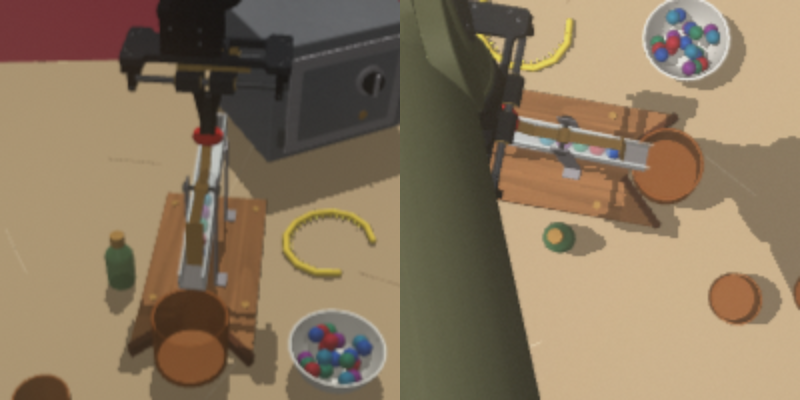

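Gate and beads have not moved: the blue bead is still at the gate, top crop (613,153). I compare where the fingertip should appear with where it does.

```bash
python3 - <<'E'
from h import *
s=get_state();p=s['position'];R=cv2.Rodrigues(np.array(s['tool_rot']))[0]
tip=p+R@[0,0,.017]
print('tip',tip,proj('side',tip),'pad rest',proj('side',(.5695,.1985,.205)),'pad pressed',proj('side',(.571,.2064,.178)))
T=get_image('side');S=get_image('top')
a=cv2.resize(T[120:180,270:340],None,fx=6,fy=6,interpolation=cv2.INTER_CUBIC)
b=cv2.resize(S[185:255,225:290],None,fx=5.14,fy=5.14,interpolation=cv2.INTER_CUBIC)[:360]
cv2.imwrite('pics/zoom6.png',np.hstack([a,b])[:,:,::-1])
i=T[120:180,270:340].astype(int);m=(i[:,:,0]>110)&(i[:,:,1]<i[:,:,0]*.42)&(i[:,:,2]<i[:,:,0]*.42)
y,x=np.nonzero(m);print('red side now',x.min()+270,x.max()+270,y.min()+120,y.max()+120)
i=cv2.imread('pics/s3.png')[120:180,270:340,::-1].astype(int);m=(i[:,:,0]>110)&(i[:,:,1]<i[:,:,0]*.42)&(i[:,:,2]<i[:,:,0]*.42)
y,x=np.nonzero(m);print('before',x.min()+270,x.max()+270,y.min()+120,y.max()+120)
E
```

```text
tip [0.57089248 0.20602065 0.17982732] [303.55804748 152.97575187] pad rest [303.09205118 146.34141207] pad pressed [303.5967976  153.48375151]
red side now 297 310 144 147
before 307 309 143 144
```

View pics/zoom6.png

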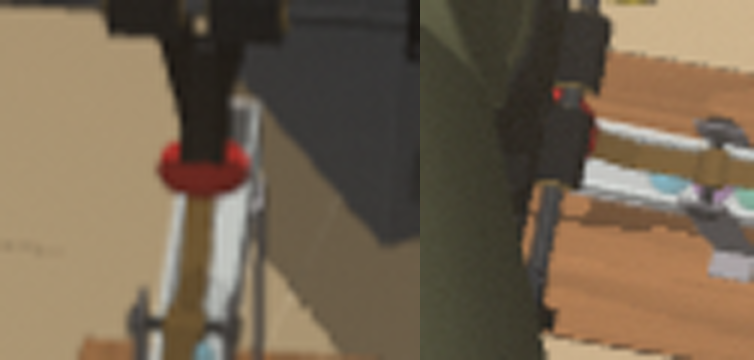

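The zoom shows the fingertip at about side (303,147), resting on top of the still unpressed pad. It therefore stands roughly 25 mm higher than reckoned and is only just touching. I press on in small steps, watching the force.

Call:
send_rows:
  xyz:
    - [0,0,2]
    - [0,0,4]
    - [0,0,6]
    - [0,0,8]
    - [0,0,10]
    - [0,0,12]
    - [0,0,14]
    - [0,0,14]
    - [0,0,14]
    - [0,0,14]
  dr:
    - [0,0,0]
    - [0,0,0]
    - [0,0,0]
    - [0,0,0]
    - [0,0,0]
    - [0,0,0]
    - [0,0,0]
    - [0,0,0]
    - [0,0,0]
    - [0,0,0]

```text
time: 14.87
position: [0.5713, 0.2073, 0.1831]
tool_rot: [-2.387, -2.041, -0.004]
ft_force: [1.0, 5.9, 4.1]
grip_width: 0.01
grip_force: 3.1
```

Call:
send_rows:
  xyz:
    - [0,0,2]
    - [0,0,4]
    - [1,0,6]
    - [1,0,8]
    - [1,0,9]
    - [1,0,10]
    - [1,0,10]
    - [1,0,10]
    - [1,0,10]
    - [1,0,10]
  dr:
    - [0,0,0]
    - [0,0,0]
    - [0,0,0]
    - [0,0,0]
    - [0,0,0]
    - [0,0,0]
    - [0,0,0]
    - [0,0,0]
    - [0,0,0]
    - [0,0,0]

```text
time: 15.7
position: [0.5717, 0.2094, 0.1741]
tool_rot: [-2.386, -2.042, -0.007]
ft_force: [0.2, 6.5, 8.5]
grip_width: 0.005
grip_force: 5.2
```

```bash
python3 - <<'E'
from h import *
s=get_state();print(s['time'],s['position'],s['ft_force'])
T=get_image('side');S=get_image('top')
a=cv2.resize(T[120:270,240:360],None,fx=3,fy=3);b=cv2.resize(S[180:280,225:365],None,fx=3,fy=3)
b=np.vstack([b,np.zeros((150,420,3),np.uint8)])
cv2.imwrite('pics/both7.png',np.hstack([a,b])[:,:,::-1])
E
```

```text
15.7 [0.57170662 0.20937865 0.17413269] [0.20076132 6.47116169 8.46074569]
```

View pics/both7.png

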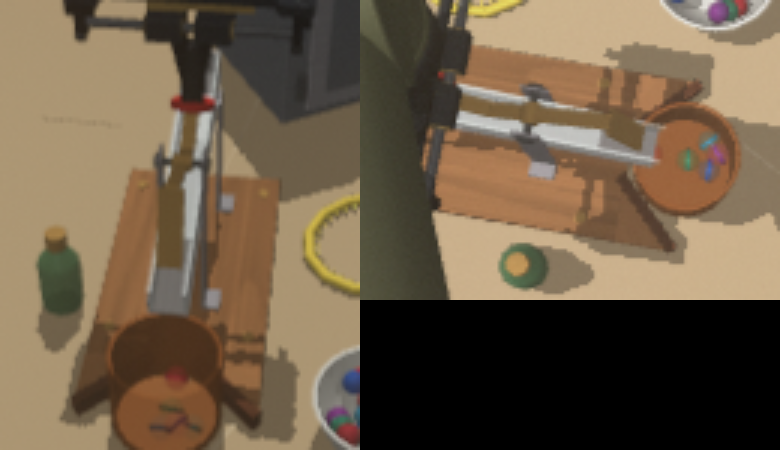

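The gate is raised. Four beads lie in the jar, at top crop (690,160), (708,142), (717,155) and (709,172). The red one is inside near the back wall, at top (658,152) and side (177,375), and the chute is empty. I hold for one more call, then let go and rise clear.

Call:
send_rows:
  xyz:
    - [0,0,0]
    - [0,0,0]
    - [0,0,0]
    - [0,0,0]
    - [0,0,0]
    - [0,0,0]
    - [0,0,0]
    - [0,0,0]
    - [0,0,0]
    - [0,0,0]
  dr:
    - [0,0,0]
    - [0,0,0]
    - [0,0,0]
    - [0,0,0]
    - [0,0,0]
    - [0,0,0]
    - [0,0,0]
    - [0,0,0]
    - [0,0,0]
    - [0,0,0]

```text
time: 16.63
position: [0.5717, 0.2094, 0.1741]
tool_rot: [-2.386, -2.042, -0.007]
ft_force: [-0.1, 6.5, 9.0]
grip_width: 0.003
grip_force: 5.1
```

```bash
cat > chk.py <<'E'
from h import *
s=get_state();print(s['time'],s['position'],s['ft_force'])
S=get_image('top');T=get_image('side')
def sat(im,x0,x1,y0,y1,tag):
    c=im[y0:y1,x0:x1];h=cv2.cvtColor(c,cv2.COLOR_RGB2HSV)
    for nm,lo,hi in(('blue',(100,90,50),(128,255,255)),('turq',(85,60,60),(99,255,255)),('green',(45,60,40),(84,255,255)),('purple',(129,60,50),(172,255,255)),('red',(173,130,90),(180,255,255)),('red',(0,195,90),(4,255,255))):
        print(tag,nm,[(b[0]+[x0,y0],b[1][4]) for b in blobs(cv2.inRange(h,lo,hi),3)])
sat(S,270,350,205,260,'top');sat(T,270,320,215,275,'side')
d0=cv2.imread('pics/t3.png')[:,:,::-1]
# jar, bowl, band, bottle changes against the picture before pressing
for nm,(x0,x1,y0,y1) in dict(bowl=(318,368,146,194),band=(270,292,135,190),bottle=(268,292,258,282),jar=(332,355,212,254)).items():
    print(nm,np.abs(S[y0:y1,x0:x1].astype(int)-d0[y0:y1,x0:x1]).max(2).__gt__(50).sum())
E
python3 chk.py
```

```text
16.6333 [0.57171688 0.20936982 0.1741173 ] [-0.08771989  6.47684048  8.99818358]
top blue [(array([340.6, 236.6]), np.int32(7))]
top turq [(array([341.1, 226.6]), np.int32(8))]
top green [(array([333.7, 233.3]), np.int32(10))]
top purple [(array([343.9, 230.9]), np.int32(13)), (array([341.7, 233.3]), np.int32(3))]
top red []
top red []
side blue []
side turq []
side green []
side purple []
side red []
side red []
bowl 0
band 0
bottle 0
jar 62
```

Call:
send_rows:
  xyz:
    - [0,0,-3]
    - [-1,0,-6]
    - [-3,0,-10]
    - [-5,0,-14]
    - [-6,0,-18]
    - [-7,0,-23]
    - [-7,0,-29]
    - [-7,0,-40]
    - [-7,0,-55]
    - [-7,0,-75]
  dr:
    - [0,0,0]
    - [0,0,0]
    - [0,0,0]
    - [0,0,0]
    - [0,0,0]
    - [0,0,0]
    - [0,0,0]
    - [0,0,0]
    - [0,0,0]
    - [0,0,0]

```text
time: 17.57
position: [0.5686, 0.1981, 0.2465]
tool_rot: [-2.39, -2.039, 0.009]
ft_force: [-0.4, -0.2, -0.3]
grip_width: 0.008
grip_force: 0.0
```

Call:
send_rows:
  xyz:
    - [0,0,-15]
    - [0,0,-30]
    - [0,0,-45]
    - [0,0,-55]
    - [0,0,-60]
    - [0,0,-60]
    - [0,0,-60]
    - [0,0,-60]
    - [0,0,-60]
    - [0,0,-60]
  dr:
    - [0,0,0]
    - [0,0,0]
    - [0,0,0]
    - [0,0,0]
    - [0,0,0]
    - [0,0,0]
    - [0,0,0]
    - [0,0,0]
    - [0,0,0]
    - [0,0,0]

```text
time: 18.4
position: [0.5695, 0.1998, 0.3068]
tool_rot: [-2.389, -2.04, 0.002]
ft_force: [-0.6, -0.5, 0.8]
grip_width: 0.001
grip_force: 0.0
```

```bash
cat >> chk.py <<'E'
print('side jar rel red'); i=T.astype(int)
c=i[235:275,280:315];r=c[:,:,0]/(c[:,:,1]+1)
y,x=np.nonzero((r>2.4)&(c[:,:,0]>70));print(len(x),x.mean()+280 if len(x) else 0,y.mean()+235 if len(x) else 0)
print(T[245,290:308].tolist())
t0=cv2.imread('pics/s3.png')[:,:,::-1].astype(int)
dd=np.abs(i-t0).max(2)
for nm,(x0,x1,y0,y1) in dict(jarleftrim=(274,284,225,275),jarright=(308,320,225,275),jarbottom=(280,310,262,278),chute=(288,312,165,222)).items(): print(nm,(dd[y0:y1,x0:x1]>50).sum())
e=np.abs(S.astype(int)-d0).max(2)
# gate region in the top picture: chute from gate to lip, jar right rim, table around
for nm,(x0,x1,y0,y1) in dict(gate_lip=(308,326,218,236),rimright=(347,358,215,252),table=(355,420,190,330),tableB=(225,330,266,330)).items(): print(nm,(e[y0:y1,x0:x1]>50).sum())
E
python3 chk.py
```

```text
18.4 [0.56948594 0.19984215 0.30678784] [-0.61186304 -0.53572426  0.8305184 ]
top blue [(array([340.8, 235.8]), np.int32(5))]
top turq [(array([341.1, 226.6]), np.int32(8))]
top green [(array([333.7, 233.3]), np.int32(10))]
top purple [(array([343.9, 230.9]), np.int32(13)), (array([341.7, 233.3]), np.int32(3))]
top red []
top red []
side blue []
side turq []
side green []
side purple []
side red []
side red []
bowl 0
band 0
bottle 0
jar 101
side jar rel red
3 297.0 245.0
[[96, 62, 37], [112, 73, 43], [113, 74, 44], [116, 75, 45], [114, 70, 44], [105, 51, 43], [112, 43, 38], [116, 45, 40], [117, 46, 43], [112, 46, 41], [102, 43, 36], [94, 43, 34], [86, 46, 34], [82, 57, 37], [73, 48, 28], [71, 47, 28], [70, 46, 28], [69, 45, 28]]
jarleftrim 14
jarright 29
jarbottom 13
chute 348
gate_lip 17
rimright 29
table 3792
tableB 1924
```

```bash
python3 - <<'E'
from h import *
P,e=two((324.5,230.5),(298,245));print('red bead',P,e,'from seat',np.linalg.norm(P[:2]-SEAT[:2]))
S=get_image('top');T=get_image('side')
m=cv2.imread('pics/both4.png')[:,:,::-1];z=cv2.imread('pics/both7.png')[:,:,::-1]
A=m[::2,:400:2].astype(int);B=m[::2,400::2].astype(int)   # side[80:280,200:400], top[150:350,200:400]
ds=np.abs(T[80:280,200:400]-A).max(2);dt=np.abs(S[150:350,200:400]-B).max(2)
for nm,d in(('side',ds),('top',dt)):
    ox,oy=(200,80) if nm=='side' else (200,150)
    k=(d>45).astype(np.uint8)
    for b in blobs(k,12):print(nm,b[0]+[ox,oy],b[1][2:])
# gate brass end edge (top): last brass pixel along chute before and after
def brass(im):h=cv2.cvtColor(im.astype(np.uint8),cv2.COLOR_RGB2HSV);return cv2.inRange(h,(12,110,70),(24,255,200))
for nm,im in(('before',B),('after',S[150:350,200:400])):
    y,x=np.nonzero(brass(im)[66:84,88:128]);print(nm,'brass cols',np.percentile(x,[50,98])+288,len(x))
i=z[1::3,361::3][:100]; y,x=np.nonzero(brass(i)[36:54,63:103]);print('open',np.percentile(x,[50,98])+288,len(x))
E
```

```text
red bead [0.54839962 0.0372585  0.02735715] 8.551546343114833e-05 from seat 0.024096502871467612
side [283.6  98.1] [  51   53 1036]
side [335.1  89.4] [ 34  25 415]
side [301.3 169.5] [ 5  6 24]
side [302.6 186.4] [ 5 23 49]
side [269.  245.6] [ 6  6 16]
side [332.1 259.5] [ 11  15 111]
side [262.4 257.9] [ 4  8 16]
side [273.3 259.5] [ 9  5 24]
side [315.6 261.8] [ 5  4 16]
side [319.5 267. ] [12  3 25]
side [271.6 277.7] [ 8  4 25]
side [318.3 277.8] [13  3 23]
top [217.2 160.5] [ 15  24 187]
top [238.4 154. ] [ 14  11 104]
top [254.9 242.8] [  38  200 1611]
top [250.6 156.7] [ 4 10 30]
top [246.4 166.9] [13 15 82]
top [335.1 201.5] [ 21  11 131]
top [364.7 210.8] [ 23  22 239]
top [326.1 209.9] [ 3  7 14]
top [342.9 212.9] [ 4  7 14]
top [275.4 217.4] [ 17  10 107]
top [294.1 224.3] [ 33  10 106]
top [342.4 228.6] [ 7  9 22]
top [394.2 224.2] [12  2 15]
top [340.8 236.3] [ 3  7 14]
top [387.9 260.7] [ 32  30 314]
top [331.5 255.3] [ 7 10 38]
top [323.3 261.8] [ 25  15 100]
top [339.5 255. ] [ 4  3 12]
top [358.6 263. ] [ 16  17 205]
before brass cols [309. 327.] 253
after brass cols [307. 327.] 261
open [311. 327.] 330
```

The red bead lies inside the jar, 24 mm from its centre and low down. The gate and jar rim look the same as before pressing, the chute is empty, and the bowl, hairband and bottle have not moved. I hand in the job.

```bash
python3 -c "
from bench import *
print(close_job())"
```

```text
the job is handed in; nothing more can be done
None
```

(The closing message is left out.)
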